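# Set up two glass press moulds for preheating

## Task

Get both press moulds ready for the preheating oven. On the empty stand build up the round mould one part at a time, from below: bottom plate into the seat, mould body over the plate's spigot, ring on the body, and last the round plunger down through the ring; the square mould on the other stand lacks only its square plunger, so put that down into its square opening whenever it suits you. All parts must end upright and fully home, and the three pieces of glass must be left standing where they are.

Things in the scene. Friction and masses are not known exactly. Their poses are not given: they have to be found in the camera images.
- mould_bottom: Round mould's bottom plate, 0.28 kg: dark disc 76 mm across, 8 mm thick; on it a bright spigot 44 mm across, 20 mm tall (28 mm in all, top edge chamfered 3 mm) with a brass star on top. Stands upright on the worktop at any turn. Grip the spigot. Origin: centre of underside, z up.
- mould_body: Round mould's body, 0.42 kg: dark barrel 60 mm across, 55 mm tall, foot flange 72 mm across and 8 mm thick, bore 48 mm right through, yellow band near the top. Stands upright, any turn. Goes over the plate's spigot; seated, its underside is 8 mm above the plate's. Origin: centre of underside, z up.
- mould_ring: Round mould's ring, 0.2 kg: dark flange 66 mm across, 12 mm thick, yellow edge, above a bright spigot 44 mm across, 10 mm tall; bore 37 mm. Lies spigot down, any turn. Grip the flange (10 to 22 mm up). Spigot enters the body's bore, flange rests on its rim; underside then 45 mm above the body's. Origin: centre of underside, z up.
- plunger_round: Round plunger, 0.26 kg: bright nose 31 mm across tapering to 25, 37 mm long, points down; dark round flange 50 mm across at 37 to 47 mm; brass neck 24 mm across up to 82 mm, yellow top. Stands on its tip, any turn. Grip the neck. Seated, the flange rests on the ring, tip 15 mm below the ring's underside. Origin: centre of tip, z up.
- plunger_square: Square plunger, 0.26 kg: bright nose 30 x 30 mm, 37 mm long, points down; dark flange 50 x 50 mm at 37 to 47 mm; steel neck 24 x 24 mm up to 82 mm, blue top; squares along its x and y. Stands on its tip. Grip the neck. Fits in any quarter turn; seated, tip 48 mm above the square mould's origin. Origin: centre of tip, z up.
- mould_stand: The empty stand, fixed: aluminium plate 120 x 120 mm on rubber feet, top 10 mm above the worktop, on it a bright ring 98 mm outside, 82 mm inside, 5 mm high: the seat of the bottom plate, whose underside rests on the aluminium. Origin: centre of underside on the worktop, z up.
- square_mould: The square mould on its stand, fixed: 120 x 120 mm plate, dark body 60 x 60 mm with a blue band, bright top plate 66 x 66 mm, its top 85 mm above the worktop, with a square opening 36 x 36 mm in the middle (chamfer 1.5 mm); squares along its x and y. Origin: centre of underside on the worktop, z up.
- glass_blue: Blue-violet piece of blown glass, loose, about 52 x 57 x 83 mm, fragile: leave alone. Origin: centre of underside.
- glass_lime: Lime-yellow piece of blown glass, loose, about 49 x 57 x 73 mm, fragile: leave alone. Origin: centre of underside.
- glass_red: Red drop-shaped piece of glass, loose, about 39 x 39 x 66 mm, fragile: leave alone. Origin: centre of underside.

How it is judged:
On the way, in this order (a step that is already met when the one before it is completed fails the run):
1. the bottom plate lies in the seat of the stand (horizontal distance between mould_bottom and mould_stand below 0.005 m and z of mould_bottom in the frame of mould_stand between 0.008 and 0.012 m and angle between mould_bottom's own z axis and vertical below 0.06 rad), for 0.2 s.
2. the mould body sits over the bottom plate's spigot (horizontal distance between mould_body and mould_bottom below 0.004 m and z of mould_body in the frame of mould_bottom between 0.006 and 0.01 m and angle between mould_body's own z axis and vertical below 0.06 rad), for 0.2 s.
3. the ring sits on the mould body (horizontal distance between mould_ring and mould_body below 0.004 m and z of mould_ring in the frame of mould_body between 0.043 and 0.047 m and angle between mould_ring's own z axis and vertical below 0.06 rad), for 0.2 s.
4. the round plunger is down in the ring (horizontal distance between plunger_round and mould_ring below 0.005 m and z of plunger_round in the frame of mould_ring between -0.017 and -0.013 m and angle between plunger_round's own z axis and vertical below 0.06 rad), for 0.2 s.
At the end, for the whole second after the job is handed in: Each part upright within 0.06 rad, at rest and within 2 mm of its fully seated height; off centre at most: bottom plate in seat 5 mm, body on plate 4 mm, ring on body 4 mm, round plunger in ring 5 mm, square plunger in square mould 6 mm (all of step 1 and all of step 2 and all of step 3 and all of step 4 and linear speed of each of mould_bottom, mould_body, mould_ring, plunger_round, plunger_square below 0.01 m/s and angular speed of each of mould_bottom, mould_body, mould_ring, plunger_round, plunger_square below 0.1 rad/s and horizontal distance between plunger_square and square_mould below 0.006 m and z of plunger_square in the frame of square_mould between 0.046 and 0.05 m and angle between plunger_square's own z axis and vertical below 0.06 rad); the robot touches nothing.
It fails at once if a piece of glass is pushed more than 15 mm or knocked over (distance of any of glass_blue, glass_lime, glass_red from where it was at the start of the episode above 0.015 m or angle between any of glass_blue, glass_lime, glass_red's own z axis and vertical above 0.5 rad).
It also fails if it takes over 120 s, if anything falls off the work surface, if the arm or the gripper's body presses on something with over 40 N, if the wrist force passes 120 N, or if a joint passes its speed limit or range.

## Robot

A 6-joint arm with a two-finger parallel gripper is mounted at the origin on a cart in front of the work surface, level with it; the furniture and walls round the work are solid. World frame = base frame: x ahead of the robot, y to its left, z up, the work surface at z = 0. Lengths are in m, angles in rad, forces in N, time in s.
With the tool pointing down it reaches from about 0.275 to 1 m from the base axis. Payload 8.4 kg.
Tool frame: the origin (TCP) lies midway between the tips of the shut fingers; the grasp point (between the pads) lies 19 mm behind it; z points along the fingers, y is the line along which they close (so a half turn about z gives the same grasp; the last joint's range is limited). The gripper opens to 85 mm and grips with 20 to 120 N. Pads are 22 mm wide; open, the fingers measure 114 mm over their backs; the gripper's body (76 mm by 85 mm) begins 54 mm behind the grasp point. The pads swing forward as they close: fully open they stand 13 mm farther back than shut.
Start: joints at [-1.339, 0.353, 1.633, -0, 1.155, -0.002], TCP at [0.145, -0.608, 0.231] pointing down, gripper open.
Joint ranges: [-2.63, 2.63], [-0.92, 2.1], [0.06, 2.66], [-1.3, 4.44], [0, 2.69], [-3.02, 3.02]. Speed limits (rad/s): [2.22, 2.22, 2.79, 3.14, 3.14, 3.14].

## Interface

Orientations are given as a 3x3 rotation matrix whose columns are the frame's x, y, z axes.
In Python, from bench import ctrl gives the robot as it stands.
- The arm moves only by the tool shift_gripper, called by a JSON object that holds its "fn" and its "kwargs". Schema: {"type":"object","properties":{"steps":{"type":"array","items":{"type":"number"},"minItems":7,"maxItems":70},"clamp_n":{"type":"number"},"only":{"type":"string"},"quiet":{"type":"boolean"},"lines":{"type":"string"}},"required":["steps"],"additionalProperties":false}. steps is one flat list of numbers that holds 1 to 10 rows one after another, with no inner brackets; each row has 7 numbers: the finger opening in m, then dx, dy, dz in m, then a rotation vector rx, ry, rz in rad; each row is the pose to reach, as a shift and turn from the pose commanded when the call began, along the tool's axes at that moment; what a row does not reach only later rows make up. A row lasts 1/12 s, in which the tool goes at most 0.0417 m and 0.125 rad, less where a joint would pass 70% of its speed; a pose out of reach is approached as far as the arm can. The fingers move at their own pace and stop on an object; clamp_n is the grip in N (left out, the last holds). Time passes only in rows, so rows that do not move let the fingers close. The tool returns the time, the measured TCP pose, the force, the opening and the grip force at its end. only (a regular expression) keeps the lines of the reply that match it, lines (a string "A,B") keeps lines A to B, and quiet returns only ok. Input that does not fit is refused with a message, and nothing moves.
- ctrl.get_state(): the state, without advancing time (a new reading comes with each control period).
- ctrl.camera(name): name is "side" or "top" or "wrist"; returns a dict with "pixels" (480x640x3 uint8, red, green, blue), "depth" (480x640 float32, m along the optical axis (not along the pixel's ray), 0 where there is no reading), "mtx" (3x3 intrinsics, pixels), "rvec" (rotation vector, rad) and "tvec" (3), from world to camera coordinates, as OpenCV has them; the wrist camera has in their place "mount" (4x4, takes a point from camera to tool coordinates, whose origin is the TCP and whose axes are the flange's). Camera axes: x right, y down, z forward; pixel columns grow to the right and rows downward; lengths in m; the calibration is good to about 2 mm. A picture is of the moment at which its call begins: read the wrist's pose just before it.
- ctrl.close_job(): hands the job in; it is judged then, once.
The state is a dict: "time": time; "joints": joint angles; "joint_vel": joint speeds; "joint_torque": joint torques, N m; "eef_pos": TCP position; "tool_rot": TCP orientation; "wrist_force": force on the tool from outside, world axes, zero at the start; "moment": the same for the moment, N m; "opening": finger opening in m; "grasp_force": force on a finger pad.
Only numpy, scipy, OpenCV 4.12 (cv2) and the standard library are available. Lean on these libraries where they do the work, as an engineer would, in place of code of your own. Each camera call takes 0.05 s, during which the arm holds its last target. There are 200 camera calls.

## Working session

There is one attempt and no reset: what is moved stays moved. The work goes in short steps, Python scripts to look and compute and a tool call to move; the robot and the scene stay as the last step left them, time stands still between calls to the robot, and variables do not carry over. Pictures are saved under pics/ and viewed, at most 14 in all, crops included, and the job is handed in when it is done.

```bash
ls; mkdir -p pics
```

Run:
```python
from bench import ctrl
import cv2,numpy as np
s=ctrl.get_state()
print({k:np.round(v,3).tolist() for k,v in s.items()})
for n in("top","side"):
    c=ctrl.camera(n); cv2.imwrite(f"pics/{n}0.png",c["pixels"][:,:,::-1]); np.savez(f"pics/{n}0.npz",**c)
    R=cv2.Rodrigues(np.array(c["rvec"],float))[0]; print(n,c["mtx"],-R.T@np.ravel(c["tvec"]),R)
```

```text
bench.py
pics
{'time': 0.0, 'joints': [-1.339, 0.354, 1.634, -0.0, 1.155, -0.002], 'joint_vel': [-0.0, 0.001, -0.001, 0.0, -0.001, -0.0], 'joint_torque': [0.001, -60.524, -34.207, -0.0, 0.009, -0.0], 'eef_pos': [0.145, -0.608, 0.231], 'tool_rot': [[0.973, 0.232, -0.0], [0.232, -0.973, 0.001], [-0.0, -0.001, -1.0]], 'wrist_force': [0.545, -0.986, 0.02], 'moment': [-0.019, 0.043, 0.03], 'grasp_force': 0.0, 'opening': 0.085}
top [[495.48490979   0.         318.95914214]
 [  0.         495.48490979 240.86704413]
 [  0.           0.           1.        ]] [0.38819544 0.00927187 1.27011429] [[ 0.02835914 -0.99957117  0.00729667]
 [-0.98634976 -0.02916704 -0.16205995]
 [ 0.16220327 -0.00260119 -0.98675394]]
side [[464.14386617   0.         318.6612417 ]
 [  0.         464.14386617 237.75286328]
 [  0.           0.           1.        ]] [ 0.26972788 -0.8861796   0.42400737] [[ 0.94880612 -0.31541822 -0.01668231]
 [-0.13466124 -0.35616779 -0.92466797]
 [ 0.28571542  0.87957709 -0.38040879]]
```
View pics/top0.png

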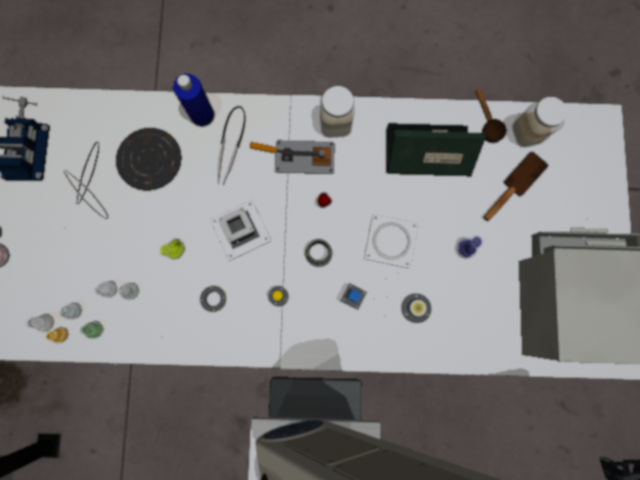

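View pics/side0.png

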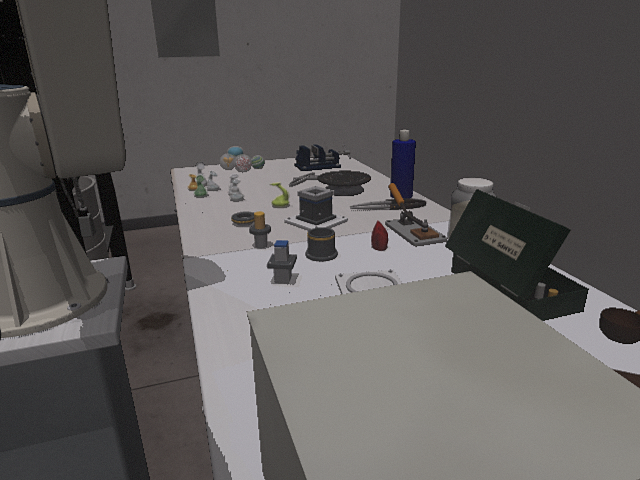

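The top view shows, in pixels: plate (417,308), body (318,252), ring (213,299), round plunger (278,296), square plunger (353,294), empty stand (391,241) and square mould (241,231). The glass is at (324,200), (470,246) and (173,249). The large grey box is at right, (520-640, 230-365). Next I'll measure with depth.

Create h.py:
```python
import numpy as np,cv2
from bench import ctrl
def cloud(c,T=None):
    d=np.asarray(c["depth"],float);K=np.asarray(c["mtx"]);v,u=np.mgrid[:480,:640]
    P=np.stack([(u-K[0,2])*d/K[0,0],(v-K[1,2])*d/K[1,1],d],-1)
    if T is None:
        R=cv2.Rodrigues(np.array(c["rvec"],float))[0];W=(P-np.ravel(c["tvec"]))@R
    else: W=P@T[:3,:3].T+T[:3,3]
    W[d<=0]=np.nan
    return W
def wrist():
    s=ctrl.get_state();c=ctrl.camera("wrist")
    T=np.eye(4);T[:3,:3]=s["tool_rot"];T[:3,3]=s["eef_pos"]
    return c,T@np.asarray(c["mount"]),s
```

Run:
```python
from h import *
c=dict(np.load("pics/top0.npz"));W=cloud(c)
np.set_printoptions(precision=4,suppress=True)
pts=dict(plate=(417,308),body=(318,252),ring=(213,299),pr=(278,296),ps=(353,294),stand=(391,241),sq=(241,231),red=(324,200),blue=(470,246),lime=(173,249))
for n,(u,v) in pts.items():
    S=W[v-32:v+33,u-32:u+33].reshape(-1,3);z=S[:,2];out=[]
    fl=np.nanmedian(z)
    for lo,hi in((.004,.02),(.02,.035),(.035,.06),(.06,.1)):
        m=(z>lo)&(z<hi);q=S[m]
        if len(q)>15: out.append((lo,len(q),np.round((np.percentile(q,1,0)+np.percentile(q,99,0))/2,4),np.round(np.percentile(q,99,0)-np.percentile(q,1,0),3),round(np.median(q[:,2]),4)))
    print(n,round(fl,4));[print("   ",*o) for o in out]
for u,v in((560,300),(600,245),(530,350),(630,350),(560,243),(525,280),(525,240)):print(u,v,W[v,u])
# clutter tall
```

```text
plate 0.001
    0.004 716 [ 0.4332 -0.2466  0.0095] [0.157 0.155 0.011] 0.0068
    0.02 242 [ 0.4328 -0.2431  0.0276] [0.04  0.04  0.011] 0.028
body 0.0008
    0.004 441 [0.5677 0.0074 0.0108] [0.163 0.164 0.014] 0.0053
    0.02 35 [0.5629 0.0055 0.0276] [0.054 0.05  0.014] 0.0272
    0.035 217 [ 0.5398 -0.0168  0.0478] [0.111 0.109 0.024] 0.0543
ring 0.001
    0.004 439 [0.4396 0.2721 0.0119] [0.159 0.162 0.016] 0.0052
    0.02 318 [0.4396 0.2692 0.0241] [0.062 0.062 0.008] 0.023
pr 0.0008
    0.004 338 [0.4511 0.1076 0.0059] [0.161 0.159 0.004] 0.0048
    0.035 240 [0.4504 0.1038 0.0491] [0.047 0.047 0.012] 0.0476
    0.06 82 [0.4507 0.1036 0.075 ] [0.022 0.022 0.024] 0.0819
ps 0.0008
    0.004 314 [ 0.4639 -0.0832  0.0083] [0.163 0.164 0.009] 0.005
    0.035 308 [ 0.4557 -0.0801  0.0477] [0.06  0.056 0.012] 0.0475
    0.06 110 [ 0.4551 -0.0801  0.0756] [0.028 0.026 0.024] 0.0819
stand 0.0058
    0.004 2256 [ 0.6026 -0.1819  0.0113] [0.144 0.143 0.014] 0.0107
sq 0.0061
    0.004 1438 [0.6189 0.2093 0.0117] [0.16  0.156 0.015] 0.0104
    0.02 238 [0.6147 0.205  0.0268] [0.077 0.07  
[... 416 characters left out ...]
016] 0.0054
    0.02 155 [ 0.6205 -0.3917  0.0272] [0.113 0.082 0.014] 0.0244
    0.035 68 [ 0.5846 -0.3719  0.0477] [0.028 0.025 0.023] 0.0477
    0.06 156 [ 0.5942 -0.3777  0.0733] [0.033 0.031 0.026] 0.0752
lime 0.0011
    0.004 454 [0.5642 0.3816 0.0119] [0.164 0.165 0.016] 0.0052
    0.02 117 [0.5622 0.3718 0.0274] [0.042 0.033 0.015] 0.0262
    0.035 70 [0.5746 0.3721 0.0475] [0.031 0.029 0.025] 0.0489
    0.06 133 [0.5572 0.3834 0.0681] [0.036 0.03  0.015] 0.0681
560 300 [ 0.4505 -0.5172  0.1982]
600 245 [ 0.5764 -0.6214  0.181 ]
530 350 [ 0.3369 -0.5095  0.0537]
630 350 [ 0.349  -0.6614  0.1976]
560 243 [ 0.5975 -0.5866  0.0712]
525 280 [ 0.5064 -0.5081  0.0443]
525 240 [nan nan nan]
```

Add to h.py:
```python
def near(W,x,y,r,lo,hi):
    S=W.reshape(-1,3);return S[(np.hypot(S[:,0]-x,S[:,1]-y)<r)&(S[:,2]>lo)&(S[:,2]<hi)]
def circ(q):
    q=q[:,:2].astype(np.float32);(a,b),r=cv2.minEnclosingCircle(q)
    h=cv2.convexHull(q).reshape(-1,2);A=np.c_[2*h,np.ones(len(h))];s=np.linalg.lstsq(A,(h**2).sum(1),rcond=None)[0]
    return "mec %.4f %.4f r%.4f  lsq %.4f %.4f  mean %.4f %.4f n%d"%(a,b,r,s[0],s[1],*q.mean(0),len(q))
def rect(q):
    (a,b),w,an=cv2.minAreaRect((q[:,:2]*1000).astype(np.float32));return "rect %.4f %.4f w %s ang %.1f  mean %.4f %.4f"%(a/1000,b/1000,np.round(w,1),an,*q[:,:2].mean(0))
```

Run:
```python
from h import *
c=dict(np.load("pics/top0.npz"));W=cloud(c)
print("plate",circ(near(W,.433,-.243,.06,.005,.012)));print("spig",circ(near(W,.433,-.243,.06,.025,.032)))
print("body",circ(near(W,.565,.006,.045,.05,.06)))
print("ring",circ(near(W,.4396,.2692,.05,.019,.027)))
print("pr fl",circ(near(W,.45,.1036,.04,.042,.052)));print("pr top",circ(near(W,.45,.1036,.04,.078,.088)))
q=near(W,.455,-.08,.045,.042,.052);print("ps fl",rect(q));print("ps top",rect(near(W,.455,-.08,.04,.078,.088)))
print("stand ring",circ(near(W,.6026,-.182,.055,.013,.018)));print("stand pl",rect(near(W,.6026,-.182,.1,.008,.0125)))
print("sq top",rect(near(W,.619,.211,.05,.082,.09)));print("sq pl",rect(near(W,.619,.211,.1,.007,.0125)))
```

```text
plate mec 0.4325 -0.2428 r0.0592  lsq 0.4316 -0.2421  mean 0.4313 -0.2409 n425
spig mec 0.4323 -0.2430 r0.0218  lsq 0.4326 -0.2430  mean 0.4329 -0.2429 n193
body mec 0.5656 0.0077 r0.0304  lsq 0.5657 0.0080  mean 0.5656 0.0082 n180
ring mec 0.4403 0.2692 r0.0333  lsq 0.4404 0.2692  mean 0.4403 0.2694 n336
pr fl mec 0.4503 0.1035 r0.0247  lsq 0.4503 0.1035  mean 0.4499 0.1032 n229
pr top mec 0.4500 0.1034 r0.0116  lsq 0.4500 0.1036  mean 0.4498 0.1033 n75
ps fl rect 0.4552 -0.0812 w [49.5 50.2] ang 64.8  mean 0.4548 -0.0798
ps top rect 0.4552 -0.0808 w [22.5 23.9] ang 64.9  mean 0.4552 -0.0807
stand ring mec 0.6026 -0.1824 r0.0549  lsq 0.6023 -0.1824  mean 0.6027 -0.1792 n386
stand pl rect 0.6042 -0.1688 w [139.8 120.4] ang 79.4  mean 0.6016 -0.1794
sq top rect 0.6197 0.2116 w [67.6 65.9] ang 28.4  mean 0.6195 0.2118
sq pl rect 0.6124 0.2100 w [170.6 157.6] ang 1.5  mean 0.6118 0.2074
```

{"fn": "shift_gripper", "kwargs": {"steps": [0.085, 0, 0, -0.1, 0, 0, 0.234, 0.085, 0, 0, -0.1, 0, 0, 0.234, 0.085, 0, 0, -0.1, 0, 0, 0.234], "clamp_n": 60}}

```text
time: 0.35
eef_pos: [0.1452, -0.6094, 0.3363]
tool_rot: [[1.0, -0.007, 0.001], [-0.007, -1.0, -0.005], [0.001, 0.005, -1.0]]
wrist_force: [-0.0, -1.3, 0.1]
opening: 0.085
grasp_force: 0.0
```

{"fn": "shift_gripper", "kwargs": {"steps": [0.085, 0.18, -0.2, 0, 0, 0, 0, 0.085, 0.18, -0.2, 0, 0, 0, 0, 0.085, 0.18, -0.2, 0, 0, 0, 0, 0.085, 0.18, -0.2, 0, 0, 0, 0, 0.085, 0.18, -0.2, 0, 0, 0, 0, 0.085, 0.18, -0.2, 0, 0, 0, 0, 0.085, 0.18, -0.2, 0, 0, 0, 0], "quiet": true}}

```text
ok
```

{"fn": "shift_gripper", "kwargs": {"steps": [0.085, 0.175, -0.2, 0, 0, 0, 0, 0.085, 0.175, -0.2, 0, 0, 0, 0, 0.085, 0.175, -0.2, 0, 0, 0, 0, 0.085, 0.175, -0.2, 0, 0, 0, 0, 0.085, 0.175, -0.2, 0, 0, 0, 0, 0.085, 0.175, -0.2, 0, 0, 0, 0, 0.085, 0.175, -0.2, 0, 0, 0, 0, 0.085, 0.175, -0.2, 0, 0, 0, 0]}}

```text
time: 1.6
eef_pos: [0.5018, -0.2051, 0.3308]
tool_rot: [[1.0, 0.004, 0.0], [0.004, -1.0, 0.001], [0.0, -0.001, -1.0]]
wrist_force: [-0.2, 0.4, 0.2]
opening: 0.0849
grasp_force: 0.0
```

Run:
```python
from h import *
c,T,s=wrist();W=cloud(c,T);cv2.imwrite("pics/w1.png",c["pixels"][:,:,::-1]);np.savez("pics/w1.npz",T=T,**c)
print(np.round(c["mount"],3),np.round(T,3),W[240,320])
print("spig",circ(near(W,.433,-.243,.06,.025,.032)));print("plate",circ(near(W,.433,-.243,.043,.005,.012)))
print("stand ring",circ(near(W,.6026,-.182,.054,.013,.018)))
```

```text
[[-0.    -0.964 -0.266  0.066]
 [ 1.     0.    -0.     0.   ]
 [ 0.    -0.266  0.964 -0.143]
 [ 0.     0.     0.     1.   ]] [[ 0.004 -0.964 -0.266  0.568]
 [-1.    -0.004  0.001 -0.205]
 [-0.002  0.266 -0.964  0.473]
 [ 0.     0.     0.     1.   ]] [ 0.43681456 -0.20129467  0.00065067]
spig mec 0.4296 -0.2462 r0.0218  lsq 0.4293 -0.2461  mean 0.4300 -0.2459 n704
plate mec 0.4288 -0.2462 r0.0382  lsq 0.4291 -0.2461  mean 0.4327 -0.2451 n1266
stand ring mec 0.5991 -0.1815 r0.0489  lsq 0.5991 -0.1814  mean 0.6009 -0.1814 n1339
```

View pics/w1.png

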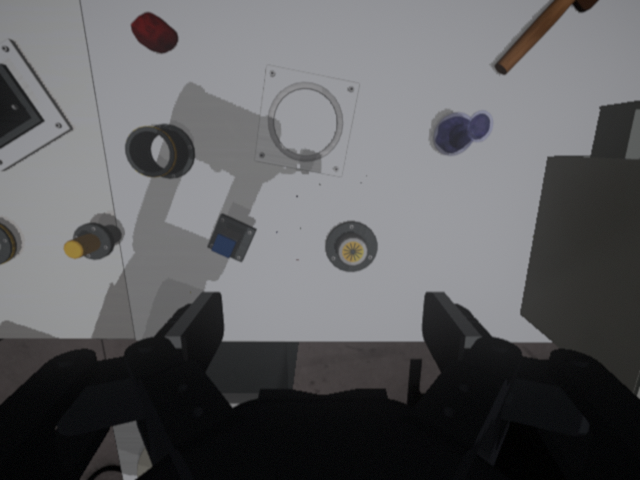

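The wrist view shows the plate at (352,248) and the seat ring at (305,120), with clear space around both. The arm may still have been settling, so I'll measure again at rest.

{"fn": "shift_gripper", "kwargs": {"steps": [0.085, 0, 0, 0, 0, 0, 0, 0.085, 0, 0, 0, 0, 0, 0, 0.085, 0, 0, 0, 0, 0, 0]}}

```text
time: 1.9
eef_pos: [0.4991, -0.2091, 0.3312]
tool_rot: [[1.0, -0.002, -0.0], [-0.002, -1.0, -0.0], [-0.0, 0.0, -1.0]]
wrist_force: [0.2, -0.2, 0.1]
opening: 0.0852
grasp_force: 0.0
```

Run:
```python
from h import *
c,T,s=wrist();W=cloud(c,T);print(s["eef_pos"],s["tool_rot"])
print("spig",circ(near(W,.433,-.243,.06,.025,.032)));print("plate",circ(near(W,.433,-.243,.043,.005,.012)))
print("stand ring",circ(near(W,.6026,-.182,.054,.013,.018)))
print("ps fl",rect(near(W,.455,-.08,.045,.042,.052)));print("ps top",rect(near(W,.455,-.08,.04,.078,.088)))
print("body",circ(near(W,.565,.006,.045,.05,.06)))
c=ctrl.camera("top");W=cloud(c)
print("stand ring",circ(near(W,.6026,-.182,.0515,.0135,.018)))
```

```text
[ 0.49908823 -0.20906823  0.33124873] [[ 9.99998404e-01 -1.75627931e-03 -3.27418395e-04]
 [-1.75633276e-03 -9.99998444e-01 -1.63046114e-04]
 [-3.27131531e-04  1.63620910e-04 -9.99999933e-01]]
spig mec 0.4295 -0.2461 r0.0220  lsq 0.4294 -0.2461  mean 0.4298 -0.2458 n713
plate mec 0.4291 -0.2460 r0.0381  lsq 0.4291 -0.2461  mean 0.4328 -0.2453 n1263
stand ring mec 0.5990 -0.1813 r0.0489  lsq 0.5990 -0.1813  mean 0.6009 -0.1812 n1356
ps fl rect 0.4524 -0.0837 w [50.3 50. ] ang 64.3  mean 0.4568 -0.0885
ps top rect 0.4522 -0.0839 w [23.8 24.4] ang 64.3  mean 0.4527 -0.0843
body mec 0.5616 0.0052 r0.0309  lsq 0.5620 0.0049  mean 0.5627 0.0040 n878
stand ring mec 0.6025 -0.1815 r0.0510  lsq 0.6031 -0.1796  mean 0.6045 -0.1774 n283
```

{"fn": "shift_gripper", "kwargs": {"steps": [0.085, -0.07, 0.037, 0, 0, 0, 0, 0.085, -0.07, 0.037, 0.05, 0, 0, 0, 0.085, -0.07, 0.037, 0.2, 0, 0, 0, 0.085, -0.07, 0.037, 0.2, 0, 0, 0, 0.085, -0.07, 0.037, 0.2, 0, 0, 0, 0.085, -0.07, 0.037, 0.2, 0, 0, 0, 0.085, -0.07, 0.037, 0.2, 0, 0, 0, 0.085, -0.07, 0.037, 0.2, 0, 0, 0, 0.085, -0.07, 0.037, 0.2, 0, 0, 0, 0.085, -0.07, 0.037, 0.2, 0, 0, 0]}}

```text
time: 2.83
eef_pos: [0.4317, -0.2462, 0.134]
tool_rot: [[1.0, -0.0, 0.004], [-0.0, -1.0, -0.002], [0.004, 0.002, -1.0]]
wrist_force: [0.3, -0.1, -0.3]
opening: 0.0846
grasp_force: 0.0
```

Run:
```python
from h import *
c,T,s=wrist();W=cloud(c,T);cv2.imwrite("pics/w2.png",c["pixels"][:,:,::-1])
print(s["eef_pos"]);print("spig",circ(near(W,.433,-.243,.06,.025,.032)));print("plate",circ(near(W,.433,-.243,.043,.005,.012)))
```

```text
[ 0.43170532 -0.246166    0.1339781 ]
spig mec 0.4290 -0.2464 r0.0220  lsq 0.4290 -0.2463  mean 0.4298 -0.2462 n2321
plate mec 0.4286 -0.2463 r0.0381  lsq 0.4288 -0.2462  mean 0.4330 -0.2462 n3836
```

View pics/w2.png

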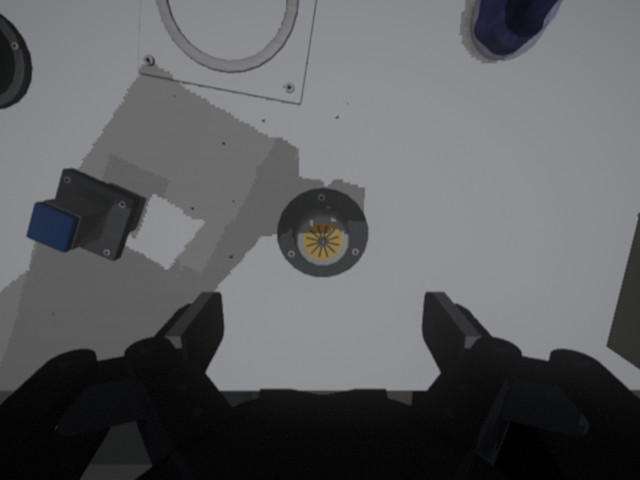

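The plate is centred between the open fingers, spigot at (323,242). Next: down, grip, lift.

{"fn": "shift_gripper", "kwargs": {"steps": [0.085, 0, 0, 0.04, 0, 0, 0, 0.085, 0, 0, 0.08, 0, 0, 0, 0.085, 0, 0, 0.11, 0, 0, 0, 0.085, 0, 0, 0.122, 0, 0, 0, 0.085, 0, 0, 0.122, 0, 0, 0, 0.085, 0, 0, 0.122, 0, 0, 0]}}

```text
time: 3.38
eef_pos: [0.4309, -0.2455, 0.0103]
tool_rot: [[1.0, 0.0, 0.001], [0.0, -1.0, -0.001], [0.001, 0.001, -1.0]]
wrist_force: [0.2, 0.5, 0.1]
opening: 0.0849
grasp_force: 0.0
```

{"fn": "shift_gripper", "kwargs": {"steps": [0.03, 0, 0, 0, 0, 0, 0, 0.03, 0, 0, 0, 0, 0, 0, 0.03, 0, 0, 0, 0, 0, 0, 0.03, 0, 0, 0, 0, 0, 0, 0.03, 0, 0, 0, 0, 0, 0, 0.03, 0, 0, 0, 0, 0, 0, 0.03, 0, 0, 0, 0, 0, 0, 0.03, 0, 0, 0, 0, 0, 0], "clamp_n": 60}}

```text
time: 4.05
eef_pos: [0.4308, -0.2456, 0.011]
tool_rot: [[1.0, -0.0, 0.002], [-0.0, -1.0, -0.001], [0.002, 0.001, -1.0]]
wrist_force: [-1.3, 1.9, 15.2]
opening: 0.0417
grasp_force: 58.9
```

{"fn": "shift_gripper", "kwargs": {"steps": [0.03, 0, 0, -0.02, 0, 0, 0, 0.03, 0, 0, -0.06, 0, 0, 0, 0.03, 0.04, -0.015, -0.06, 0, 0, 0, 0.03, 0.08, -0.03, -0.06, 0, 0, 0, 0.03, 0.12, -0.045, -0.06, 0, 0, 0, 0.03, 0.155, -0.06, -0.06, 0, 0, 0, 0.03, 0.17, -0.0645, -0.06, 0, 0, 0, 0.03, 0.17, -0.0645, -0.06, 0, 0, 0, 0.03, 0.17, -0.0645, -0.06, 0, 0, 0, 0.03, 0.17, -0.0645, -0.06, 0, 0, 0]}}

```text
time: 4.88
eef_pos: [0.5985, -0.1805, 0.069]
tool_rot: [[1.0, -0.0, -0.002], [-0.0, -1.0, 0.0], [-0.002, -0.0, -1.0]]
wrist_force: [-0.9, 0.7, -2.6]
opening: 0.0413
grasp_force: 63.3
```

{"fn": "shift_gripper", "kwargs": {"steps": [0.03, 0, 0, 0, 0, 0, 0, 0.03, 0, 0, 0, 0, 0, 0]}}

```text
time: 5.05
eef_pos: [0.5987, -0.1811, 0.0693]
tool_rot: [[1.0, -0.001, -0.001], [-0.001, -1.0, 0.0], [-0.001, -0.0, -1.0]]
wrist_force: [-0.2, -1.0, -2.8]
opening: 0.0415
grasp_force: 63.3
```

Run:
```python
from h import *
c,T,s=wrist();W=cloud(c,T);cv2.imwrite("pics/w3.png",c["pixels"][:,:,::-1]);print(s["eef_pos"],W[200:290:10,320])
z=W[...,2]
print("spig",circ(near(W,.599,-.181,.03,.075,.1)));print("ring",circ(near(W,.6,-.181,.053,.013,.018)))
```

```text
[ 0.598711   -0.18107689  0.06930965] [[ 0.63401655 -0.17975801  0.01181266]
 [ 0.62754703 -0.17971939  0.00961323]
 [ 0.63330273 -0.18018077  0.06548488]
 [ 0.62899234 -0.18017548  0.06659959]
 [ 0.62396394 -0.18014749  0.06514597]
 [ 0.61994684 -0.18015302  0.06750598]
 [ 0.61816597 -0.18021578  0.07616631]
 [ 0.61733746 -0.1802912   0.08603089]
 [ 0.61301108 -0.1802762   0.08592671]]
spig mec 0.6041 -0.1810 r0.0295  lsq 0.5979 -0.1814  mean 0.6006 -0.1812 n9593
ring mec 0.5994 -0.1815 r0.0488  lsq 0.5994 -0.1815  mean 0.6279 -0.1818 n3092
```

View pics/w3.png

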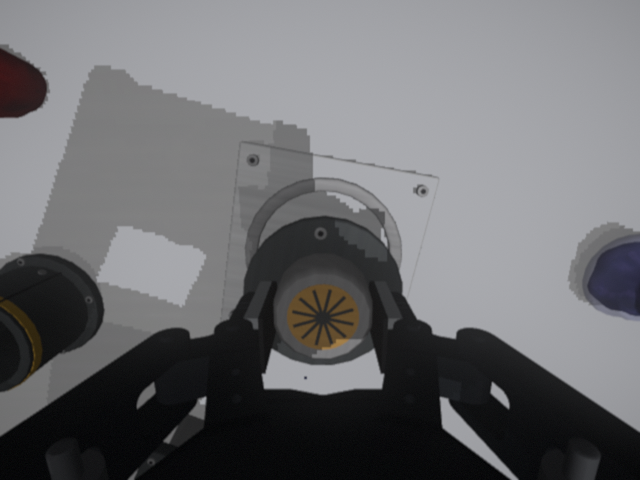

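Run:
```python
from h import *
c,T,s=wrist();W=cloud(c,T);print(s["eef_pos"])
q=near(W,.6,-.181,.045,.062,.070);q=q[(q[:,0]>.612)]
from scipy.optimize import least_squares
# outer edge points of disc: max radius per azimuth
f=np.array([.598,-.181])
for _ in range(3):
    a=np.degrees(np.arctan2(q[:,1]-f[1],q[:,0]-f[0]));E=[]
    for t in range(-60,61,5):
        m=abs(a-t)<2.5
        if m.sum()>5:
            k=q[m];r=np.hypot(*(k[:,:2]-f).T);E.append(k[r.argmax(),:2])
    E=np.array(E);f=least_squares(lambda p:np.hypot(*(E-p).T)-.038,f,loss="soft_l1",f_scale=.001).x
print("disc",f,np.round(np.hypot(*(E-f).T)-.038,4))
k=W[(W[...,2]>.083)&(W[...,2]<.09)&(abs(W[...,1]+.181)<.017)&(W[...,0]<.625)&(W[...,0]>.57)];print("top",k.min(0),k.max(0))
```

```text
[ 0.59891786 -0.18108858  0.06936081]
disc [ 0.5967178  -0.18121153] [-0.0002 -0.0002 -0.     -0.0001 -0.0002  0.      0.0002 -0.0001  0.0001
  0.0003 -0.0001  0.0001  0.0002  0.      0.      0.0002 -0.     -0.
  0.0001 -0.0001 -0.0002  0.     -0.0001 -0.0002 -0.0001]
top [ 0.57548734 -0.19799722  0.08300357] [ 0.61887281 -0.16404388  0.08857585]
```

{"fn": "shift_gripper", "kwargs": {"steps": [0.03, 0.0025, 0, 0, 0, 0, 0, 0.03, 0.0025, 0, 0.03, 0, 0, 0, 0.03, 0.0025, 0, 0.04, 0, 0, 0, 0.03, 0.0025, 0, 0.044, 0, 0, 0, 0.03, 0.0025, 0, 0.0475, 0, 0, 0, 0.03, 0.0025, 0, 0.0475, 0, 0, 0, 0.03, 0.0025, 0, 0.0475, 0, 0, 0]}}

```text
time: 5.73
eef_pos: [0.6028, -0.1807, 0.0223]
tool_rot: [[1.0, -0.0, 0.001], [-0.0, -1.0, -0.0], [0.001, 0.0, -1.0]]
wrist_force: [-0.3, 0.6, -2.8]
opening: 0.0416
grasp_force: 63.3
```

{"fn": "shift_gripper", "kwargs": {"steps": [0.03, 0, 0, 0.001, 0, 0, 0, 0.03, 0, 0, 0.001, 0, 0, 0, 0.06, 0, 0, 0.001, 0, 0, 0, 0.085, 0, 0, 0, 0, 0, 0, 0.085, 0, 0, 0, 0, 0, 0, 0.085, 0, 0, 0, 0, 0, 0, 0.085, 0, 0, -0.03, 0, 0, 0, 0.085, 0, 0, -0.07, 0, 0, 0, 0.085, 0, 0, -0.11, 0, 0, 0, 0.085, 0, 0, -0.13, 0, 0, 0]}}

```text
time: 6.57
eef_pos: [0.6043, -0.1811, 0.1566]
tool_rot: [[1.0, -0.0, 0.005], [-0.0, -1.0, -0.002], [0.005, 0.002, -1.0]]
wrist_force: [1.9, 0.3, 0.1]
opening: 0.085
grasp_force: 0.0
```

{"fn": "shift_gripper", "kwargs": {"steps": [0.085, -0.06, 0, -0.1, 0, 0, 0, 0.085, -0.06, 0, -0.1, 0, 0, 0, 0.085, -0.06, 0, -0.1, 0, 0, 0, 0.085, -0.06, 0, -0.1, 0, 0, 0, 0.085, -0.06, 0, -0.1, 0, 0, 0]}}

```text
time: 6.98
eef_pos: [0.5429, -0.181, 0.2541]
tool_rot: [[1.0, -0.001, 0.004], [-0.001, -1.0, -0.001], [0.004, 0.001, -1.0]]
wrist_force: [0.5, 0.1, -1.0]
opening: 0.0848
grasp_force: 0.0
```

Run:
```python
from h import *
c,T,s=wrist();W=cloud(c,T);print(s["eef_pos"])
print("spig",circ(near(W,.6,-.181,.06,.033,.043)));print("disc",circ(near(W,.6,-.181,.04,.0155,.022)));print("ring",circ(near(W,.6,-.181,.052,.0135,.017)))
q=near(W,.6,-.181,.018,.033,.045);print("top z",np.median(q[:,2]));q=near(W,.6,-.181,.036,.014,.023);print("disc z",np.median(q[:,2]))
print("body",circ(near(W,.565,.006,.045,.05,.06)))
```

```text
[ 0.54285812 -0.18097027  0.2541049 ]
spig mec 0.6006 -0.1807 r0.0220  lsq 0.6006 -0.1807  mean 0.6010 -0.1807 n1384
disc mec 0.6007 -0.1807 r0.0380  lsq 0.6006 -0.1806  mean 0.6019 -0.1807 n2425
ring mec 0.5990 -0.1814 r0.0488  lsq 0.5991 -0.1813  mean 0.6014 -0.1811 n2020
top z 0.03810125691089494
disc z 0.017929772834929136
body mec 0.5620 0.0051 r0.0306  lsq 0.5622 0.0049  mean 0.5631 0.0043 n1192
```

{"fn": "shift_gripper", "kwargs": {"steps": [0.085, 0.02, -0.186, 0.06, 0, 0, 0, 0.085, 0.02, -0.186, 0.06, 0, 0, 0, 0.085, 0.02, -0.186, 0.06, 0, 0, 0, 0.085, 0.02, -0.186, 0.06, 0, 0, 0, 0.085, 0.02, -0.186, 0.06, 0, 0, 0, 0.085, 0.02, -0.186, 0.06, 0, 0, 0, 0.085, 0.02, -0.186, 0.06, 0, 0, 0, 0.085, 0.02, -0.186, 0.06, 0, 0, 0]}}

```text
time: 7.7
eef_pos: [0.5622, 0.0054, 0.1906]
tool_rot: [[1.0, 0.001, -0.002], [0.001, -1.0, -0.0], [-0.002, 0.0, -1.0]]
wrist_force: [0.4, 0.2, -0.3]
opening: 0.0848
grasp_force: 0.0
```

Run:
```python
from h import *
c,T,s=wrist();W=cloud(c,T);print(s["eef_pos"])
print("body",circ(near(W,.562,.005,.045,.05,.06)));print("foot",circ(near(W,.562,.005,.045,.005,.012)))
```

```text
[0.56219198 0.00538942 0.19058973]
body mec 0.5621 0.0055 r0.0306  lsq 0.5621 0.0054  mean 0.5632 0.0054 n1527
foot mec 0.5630 0.0054 r0.0356  lsq 0.5682 0.0055  mean 0.5795 0.0054 n749
```

{"fn": "shift_gripper", "kwargs": {"steps": [0.085, 0, 0, 0.04, 0, 0, 0, 0.085, 0, 0, 0.08, 0, 0, 0, 0.085, 0, 0, 0.12, 0, 0, 0, 0.085, 0, 0, 0.16, 0, 0, 0, 0.085, 0, 0, 0.177, 0, 0, 0, 0.085, 0, 0, 0.177, 0, 0, 0, 0.085, 0, 0, 0.177, 0, 0, 0]}}

```text
time: 8.33
eef_pos: [0.5621, 0.0044, 0.0144]
tool_rot: [[1.0, -0.002, -0.002], [-0.002, -1.0, -0.0], [-0.002, 0.0, -1.0]]
wrist_force: [-0.4, -0.2, 0.4]
opening: 0.0853
grasp_force: 0.0
```

{"fn": "shift_gripper", "kwargs": {"steps": [0.04, 0, 0, 0, 0, 0, 0, 0.04, 0, 0, 0, 0, 0, 0, 0.04, 0, 0, 0, 0, 0, 0, 0.04, 0, 0, 0, 0, 0, 0, 0.04, 0, 0, 0, 0, 0, 0, 0.04, 0, 0, 0, 0, 0, 0], "clamp_n": 70}}

```text
time: 8.83
eef_pos: [0.5641, 0.0052, 0.0173]
tool_rot: [[1.0, -0.0, 0.004], [-0.0, -1.0, -0.0], [0.004, 0.0, -1.0]]
wrist_force: [-2.3, -1.8, 8.9]
opening: 0.0591
grasp_force: 73.8
```

{"fn": "shift_gripper", "kwargs": {"steps": [0.04, 0, 0, -0.02, 0, 0, 0, 0.04, 0, 0, -0.06, 0, 0, 0, 0.04, 0, 0, -0.09, 0, 0, 0, 0.04, 0, 0, -0.09, 0, 0, 0]}}

```text
time: 9.17
eef_pos: [0.5665, 0.0054, 0.1117]
tool_rot: [[1.0, -0.0, 0.011], [-0.0, -1.0, 0.0], [0.011, -0.0, -1.0]]
wrist_force: [1.3, -0.0, -4.5]
opening: 0.0591
grasp_force: 78.1
```

{"fn": "shift_gripper", "kwargs": {"steps": [0.04, 0.0385, 0.186, 0.02, 0, 0, 0, 0.04, 0.0385, 0.186, 0.02, 0, 0, 0, 0.04, 0.0385, 0.186, 0.02, 0, 0, 0, 0.04, 0.0385, 0.186, 0.02, 0, 0, 0, 0.04, 0.0385, 0.186, 0.02, 0, 0, 0, 0.04, 0.0385, 0.186, 0.02, 0, 0, 0, 0.04, 0.0385, 0.186, 0.02, 0, 0, 0, 0.04, 0.0385, 0.186, 0.02, 0, 0, 0, 0.04, 0.0385, 0.186, 0.02, 0, 0, 0]}}

```text
time: 9.92
eef_pos: [0.6004, -0.1796, 0.0848]
tool_rot: [[1.0, 0.001, -0.0], [0.001, -1.0, 0.0], [-0.0, -0.0, -1.0]]
wrist_force: [-0.6, 0.7, -5.2]
opening: 0.0591
grasp_force: 78.4
```

Run:
```python
from h import *
c,T,s=wrist();W=cloud(c,T);cv2.imwrite("pics/w4.png",c["pixels"][:,:,::-1]);print(s["eef_pos"],s["tool_rot"][:,2],s["wrist_force"])
q=near(W,.6,-.18,.05,.115,.145);q=q[abs(q[:,1]+.1807)<.029];z=np.percentile(q[:,2],90);print("ztop",z)
q=q[q[:,2]>z-.004];print("rim",circ(q),q.min(0),q.max(0))
print("ring",circ(near(W,.6,-.181,.052,.0135,.017)))
```

```text
[ 0.60044004 -0.17957522  0.08479418] [-4.75958834e-04  3.78556874e-04 -9.99999815e-01] [-0.56924369  0.65014139 -5.20604144]
ztop 0.12291282552659574
rim mec 0.5998 -0.1809 r0.0314  lsq 0.6006 -0.1803  mean 0.6083 -0.1821 n6577 [ 0.57565466 -0.20969122  0.1189145 ] [ 0.62916212 -0.15170244  0.14497047]
ring mec 0.5991 -0.1814 r0.0489  lsq 0.5991 -0.1814  mean 0.6095 -0.1822 n3880
```

View pics/w4.png

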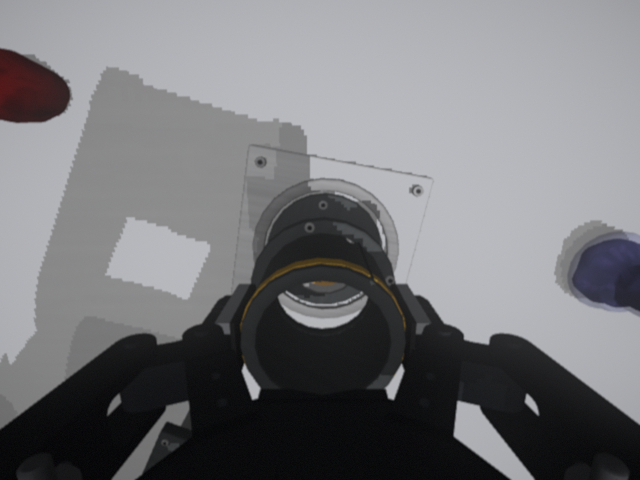

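Add to h.py:
```python
from scipy.optimize import least_squares
def edge(W,f,R,lo,hi,amax=60):
    "centre of a disc of radius R whose far (+x) edge is visible"
    f=np.array(f,float);q=near(W,*f,R+.006,lo,hi)[:,:2]
    for _ in range(4):
        a=np.degrees(np.arctan2(*(q-f).T[::-1]));E=[]
        for t in range(-amax,amax+1,4):
            k=q[abs(a-t)<2]
            if len(k)>4: E.append(k[np.hypot(*(k-f).T).argmax()])
        E=np.array(E);f=least_squares(lambda p:np.hypot(*(E-p).T)-R,f,loss="soft_l1",f_scale=.0005).x
    return np.round(f,4),len(E),"res %.4f"%np.median(abs(np.hypot(*(E-f).T)-R))
```

Run:
```python
from h import *
c,T,s=wrist();W=cloud(c,T);print(s["eef_pos"])
print("rim",edge(W,(.5995,-.1805),.030,.1195,.1255),"foot",edge(W,(.5995,-.1805),.036,.071,.078),"plate",edge(W,(.6,-.1805),.038,.0155,.021))
```

```text
[ 0.60059862 -0.17946265  0.0849064 ]
rim (array([ 0.5992, -0.1797]), 31, 'res 0.0001') foot (array([ 0.5984, -0.1796]), 31, 'res 0.0001') plate (array([ 0.6061, -0.181 ]), 31, 'res 0.0008')
```

{"fn": "shift_gripper", "kwargs": {"steps": [0.04, 0.0017, 0.001, 0, 0, 0, 0, 0.04, 0.0017, 0.001, 0.022, 0, 0, 0, 0.04, 0.0017, 0.001, 0.03, 0, 0, 0, 0.04, 0.0017, 0.001, 0.036, 0, 0, 0, 0.04, 0.0017, 0.001, 0.042, 0, 0, 0, 0.04, 0.0017, 0.001, 0.0475, 0, 0, 0, 0.04, 0.0017, 0.001, 0.0475, 0, 0, 0, 0.04, 0.0017, 0.001, 0.0475, 0, 0, 0]}}

```text
time: 10.68
eef_pos: [0.6025, -0.1816, 0.0372]
tool_rot: [[1.0, -0.0, -0.0], [-0.0, -1.0, 0.0], [-0.0, -0.0, -1.0]]
wrist_force: [-0.2, 0.3, -5.3]
opening: 0.0589
grasp_force: 78.4
```

{"fn": "shift_gripper", "kwargs": {"steps": [0.04, 0, 0, 0.0015, 0, 0, 0, 0.04, 0, 0, 0.0015, 0, 0, 0, 0.07, 0, 0, 0.0015, 0, 0, 0, 0.085, 0, 0, 0, 0, 0, 0, 0.085, 0, 0, 0, 0, 0, 0, 0.085, 0, 0, 0, 0, 0, 0, 0.085, 0, 0, -0.04, 0, 0, 0, 0.085, 0, 0, -0.08, 0, 0, 0, 0.085, 0, 0, -0.12, 0, 0, 0, 0.085, 0, 0, -0.16, 0, 0, 0]}}

```text
time: 11.52
eef_pos: [0.6023, -0.1815, 0.1993]
tool_rot: [[1.0, -0.0, 0.0], [-0.0, -1.0, -0.0], [0.0, 0.0, -1.0]]
wrist_force: [1.6, -0.0, -0.3]
opening: 0.0848
grasp_force: 0.0
```

{"fn": "shift_gripper", "kwargs": {"steps": [0.085, -0.05, 0, -0.06, 0, 0, 0, 0.085, -0.05, 0, -0.06, 0, 0, 0, 0.085, -0.05, 0, -0.06, 0, 0, 0, 0.085, -0.05, 0, -0.06, 0, 0, 0]}}

```text
time: 11.85
eef_pos: [0.5529, -0.1819, 0.2598]
tool_rot: [[1.0, -0.001, 0.004], [-0.001, -1.0, -0.001], [0.004, 0.001, -1.0]]
wrist_force: [-0.7, 0.9, -1.1]
opening: 0.0853
grasp_force: 0.0
```

Run:
```python
from h import *
c,T,s=wrist();W=cloud(c,T);print(s["eef_pos"])
q=near(W,.6,-.181,.04,.065,.08);print("rim",circ(q),"z",np.median(q[:,2]));q=near(W,.6,-.181,.04,.02,.03);print("foot",edge(W,(.6,-.181),.036,.022,.029),"z",np.median(q[:,2]))
A=np.c_[q[:,:2],np.ones(len(q))]
r=near(W,.6,-.181,.029,.065,.08);print("tilt",np.linalg.lstsq(np.c_[r[:,:2],np.ones(len(r))],r[:,2],rcond=None)[0])
```

```text
[ 0.5528792  -0.18194866  0.25976933]
rim mec 0.6007 -0.1817 r0.0304  lsq 0.6007 -0.1818  mean 0.6012 -0.1817 n1253 z 0.07254096633078705
foot (array([ 0.6   , -0.1817]), 30, 'res 0.0003') z 0.025692940036532053
tilt [ 0.00928664 -0.00148549  0.06653597]
```

{"fn": "shift_gripper", "kwargs": {"steps": [0.085, -0.06, -0.2, 0, 0, 0, 0, 0.085, -0.06, -0.2, 0, 0, 0, 0, 0.085, -0.06, -0.2, 0, 0, 0, 0, 0.085, -0.06, -0.2, 0, 0, 0, 0, 0.085, -0.06, -0.2, 0, 0, 0, 0, 0.085, -0.06, -0.2, 0, 0, 0, 0]}}

```text
time: 12.4
eef_pos: [0.4903, 0.024, 0.2556]
tool_rot: [[1.0, 0.004, -0.004], [0.004, -1.0, 0.002], [-0.004, -0.002, -1.0]]
wrist_force: [0.3, -0.4, -0.2]
opening: 0.0852
grasp_force: 0.0
```

{"fn": "shift_gripper", "kwargs": {"steps": [0.085, -0.055, -0.248, 0.1, 0, 0, 0, 0.085, -0.055, -0.248, 0.1, 0, 0, 0, 0.085, -0.055, -0.248, 0.1, 0, 0, 0, 0.085, -0.055, -0.248, 0.1, 0, 0, 0, 0.085, -0.055, -0.248, 0.1, 0, 0, 0, 0.085, -0.055, -0.248, 0.1, 0, 0, 0, 0.085, -0.055, -0.248, 0.1, 0, 0, 0, 0.085, -0.055, -0.248, 0.1, 0, 0, 0, 0.085, -0.055, -0.248, 0.1, 0, 0, 0]}}

```text
time: 13.15
eef_pos: [0.4367, 0.2671, 0.1552]
tool_rot: [[1.0, 0.003, -0.003], [0.003, -1.0, -0.002], [-0.003, 0.002, -1.0]]
wrist_force: [-0.8, -0.8, 0.5]
opening: 0.0848
grasp_force: 0.0
```

Run:
```python
from h import *
c,T,s=wrist();W=cloud(c,T);print(s["eef_pos"],s["joints"])
q=near(W,.437,.266,.045,.018,.028);print("ring",circ(q),np.median(q[:,2]))
```

```text
[0.43674251 0.26713375 0.15521386] [ 5.46089031e-01  2.72212613e-01  1.94177952e+00 -1.43281475e-04
  9.31180116e-01  2.11443107e+00]
ring mec 0.4368 0.2673 r0.0334  lsq 0.4371 0.2673  mean 0.4382 0.2673 n3178 0.021859451415396886
```

{"fn": "shift_gripper", "kwargs": {"steps": [0.085, 0, 0, 0.04, 0, 0, 0, 0.085, 0, 0, 0.08, 0, 0, 0, 0.085, 0, 0, 0.12, 0, 0, 0, 0.085, 0, 0, 0.15, 0, 0, 0, 0.085, 0, 0, 0.157, 0, 0, 0, 0.085, 0, 0, 0.157, 0, 0, 0, 0.085, 0, 0, 0.157, 0, 0, 0, 0.085, 0, 0, 0.157, 0, 0, 0]}}

```text
time: 13.87
eef_pos: [0.4392, 0.2669, 0.0021]
tool_rot: [[1.0, -0.001, 0.003], [-0.001, -1.0, 0.001], [0.003, -0.001, -1.0]]
wrist_force: [1.0, -0.2, -0.5]
opening: 0.0854
grasp_force: 0.0
```

{"fn": "shift_gripper", "kwargs": {"steps": [0.05, 0, 0, 0, 0, 0, 0, 0.05, 0, 0, 0, 0, 0, 0, 0.05, 0, 0, 0, 0, 0, 0, 0.05, 0, 0, 0, 0, 0, 0, 0.05, 0, 0, 0, 0, 0, 0], "clamp_n": 60}}

```text
time: 14.28
eef_pos: [0.439, 0.2671, 0.0028]
tool_rot: [[1.0, 0.0, 0.003], [0.0, -1.0, 0.002], [0.003, -0.002, -1.0]]
wrist_force: [-2.5, -3.9, 19.7]
opening: 0.0646
grasp_force: 60.8
```

{"fn": "shift_gripper", "kwargs": {"steps": [0.05, 0, 0, -0.02, 0, 0, 0, 0.05, 0, 0, -0.06, 0, 0, 0, 0.05, 0, 0, -0.1, 0, 0, 0, 0.05, 0, 0, -0.14, 0, 0, 0, 0.05, 0, 0, -0.14, 0, 0, 0]}}

```text
time: 14.7
eef_pos: [0.4415, 0.2688, 0.1483]
tool_rot: [[1.0, -0.0, 0.011], [-0.0, -1.0, 0.006], [0.011, -0.006, -1.0]]
wrist_force: [1.4, 1.4, -0.5]
opening: 0.0643
grasp_force: 67.5
```

Run:
```python
from h import *
c,T,s=wrist();W=cloud(c,T);cv2.imwrite("pics/w5.png",c["pixels"][:,:,::-1]);print(s["eef_pos"],W[300:400:10,320])
```

```text
[0.44153772 0.26884007 0.14834555] [[ 3.69273239e-01  2.72094742e-01 -1.29181509e-03]
 [ 3.59845672e-01  2.72086594e-01  6.14323014e-04]
 [ 3.48844880e-01  2.72122198e-01 -3.34424496e-04]
 [ 3.38483709e-01  2.72134551e-01  2.61737049e-04]
 [ 4.20966093e-01  2.69799441e-01  1.52841862e-01]
 [ 4.20829060e-01  2.69687480e-01  1.60736148e-01]
 [ 4.20281845e-01  2.69595503e-01  1.67282860e-01]
 [ 4.15192135e-01  2.69609730e-01  1.67001852e-01]
 [ 4.10640885e-01  2.69610877e-01  1.67564690e-01]
 [-3.90042581e-01  2.85216453e-01 -8.16858398e-01]]
```

View pics/w5.png

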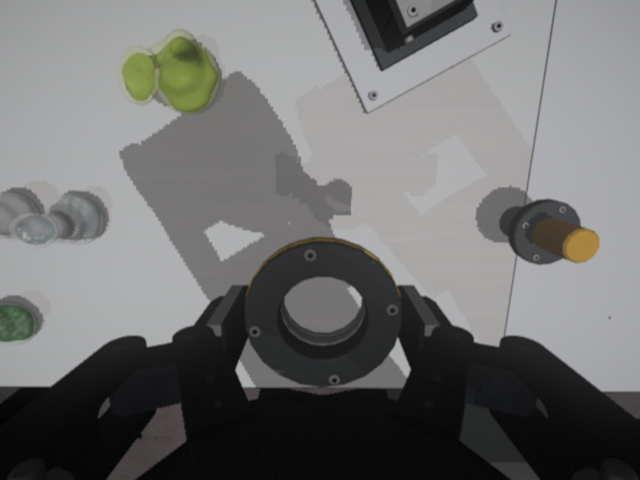

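The ring is held level between the pads, centred at (323,310). Next I'll carry it over the stand.

{"fn": "shift_gripper", "kwargs": {"steps": [0.05, 0.08, 0.2, 0, 0, 0, 0, 0.05, 0.08, 0.2, 0, 0, 0, 0, 0.05, 0.08, 0.2, 0, 0, 0, 0, 0.05, 0.08, 0.2, 0, 0, 0, 0, 0.05, 0.08, 0.2, 0, 0, 0, 0, 0.05, 0.08, 0.2, 0, 0, 0, 0], "quiet": true}}

```text
ok
```

{"fn": "shift_gripper", "kwargs": {"steps": [0.05, 0.083, 0.249, 0, 0, 0, 0, 0.05, 0.083, 0.249, 0, 0, 0, 0, 0.05, 0.083, 0.249, 0, 0, 0, 0, 0.05, 0.083, 0.249, 0, 0, 0, 0, 0.05, 0.083, 0.249, 0, 0, 0, 0, 0.05, 0.083, 0.249, 0, 0, 0, 0, 0.05, 0.083, 0.249, 0, 0, 0, 0, 0.05, 0.083, 0.249, 0, 0, 0, 0, 0.05, 0.083, 0.249, 0, 0, 0, 0]}}

```text
time: 16.0
eef_pos: [0.5997, -0.1826, 0.1391]
tool_rot: [[1.0, -0.002, -0.002], [-0.002, -1.0, 0.001], [-0.002, -0.001, -1.0]]
wrist_force: [-0.5, 0.4, -2.4]
opening: 0.0639
grasp_force: 67.5
```

Run:
```python
from h import *
c,T,s=wrist();W=cloud(c,T);e=s["eef_pos"];print(e,s["wrist_force"])
zt=np.nanmedian(near(W,e[0]-.003,e[1],.032,e[2]+.014,e[2]+.026)[:,2]);print("top",zt)
print("ring",edge(W,(e[0]-.003,e[1]),.033,zt-.004,zt+.004),"seat",circ(near(W,.6,-.181,.052,.0135,.017)))
print("rim",edge(W,(.6007,-.1817),.030,.069,.076,50))
```

```text
[ 0.59966519 -0.18255932  0.13907694] [-0.45876372  0.3871662  -2.40457843]
top 0.15784072100175028
ring (array([ 0.5978, -0.1827]), 31, 'res 0.0001') seat mec 0.5994 -0.1815 r0.0487  lsq 0.5995 -0.1815  mean 0.6212 -0.1812 n2063
rim (array([ 0.601 , -0.1818]), 26, 'res 0.0001')
```

{"fn": "shift_gripper", "kwargs": {"steps": [0.05, 0.003, -0.0009, 0.03, 0, 0, 0, 0.05, 0.003, -0.0009, 0.05, 0, 0, 0, 0.05, 0.003, -0.0009, 0.058, 0, 0, 0, 0.05, 0.003, -0.0009, 0.058, 0, 0, 0, 0.05, 0.003, -0.0009, 0.064, 0, 0, 0, 0.05, 0.003, -0.0009, 0.07, 0, 0, 0, 0.05, 0.003, -0.0009, 0.07, 0, 0, 0, 0.05, 0.003, -0.0009, 0.07, 0, 0, 0]}}

```text
time: 16.72
eef_pos: [0.6037, -0.1816, 0.0707]
tool_rot: [[1.0, -0.0, 0.0], [-0.0, -1.0, -0.0], [0.0, 0.0, -1.0]]
wrist_force: [0.0, 0.5, -1.7]
opening: 0.0638
grasp_force: 67.5
```

{"fn": "shift_gripper", "kwargs": {"steps": [0.05, 0, 0, 0.002, 0, 0, 0, 0.05, 0, 0, 0.0038, 0, 0, 0, 0.05, 0, 0, 0.0038, 0, 0, 0, 0.05, 0, 0, 0.0038, 0, 0, 0]}}

```text
time: 17.05
eef_pos: [0.6036, -0.1817, 0.0665]
tool_rot: [[1.0, -0.0, 0.0], [-0.0, -1.0, 0.0], [0.0, -0.0, -1.0]]
wrist_force: [0.4, 0.1, -1.7]
opening: 0.0641
grasp_force: 67.5
```

{"fn": "shift_gripper", "kwargs": {"steps": [0.075, 0, 0, 0, 0, 0, 0, 0.085, 0, 0, 0, 0, 0, 0, 0.085, 0, 0, 0, 0, 0, 0, 0.085, 0, 0, 0, 0, 0, 0, 0.085, 0, 0, -0.04, 0, 0, 0, 0.085, 0, 0, -0.08, 0, 0, 0, 0.085, 0, 0, -0.12, 0, 0, 0, 0.085, 0, 0, -0.16, 0, 0, 0]}}

```text
time: 17.72
eef_pos: [0.6033, -0.1816, 0.2283]
tool_rot: [[1.0, -0.0, -0.0], [-0.0, -1.0, 0.0], [-0.0, -0.0, -1.0]]
wrist_force: [0.7, -0.7, 0.0]
opening: 0.0849
grasp_force: 0.0
```

{"fn": "shift_gripper", "kwargs": {"steps": [0.085, -0.05, 0, -0.04, 0, 0, 0, 0.085, -0.05, 0, -0.04, 0, 0, 0, 0.085, -0.05, 0, -0.04, 0, 0, 0, 0.085, -0.05, 0, -0.04, 0, 0, 0]}}

```text
time: 18.05
eef_pos: [0.5537, -0.1819, 0.2678]
tool_rot: [[1.0, -0.001, 0.003], [-0.001, -1.0, -0.001], [0.003, 0.001, -1.0]]
wrist_force: [-0.1, -0.0, -1.0]
opening: 0.0849
grasp_force: 0.0
```

Run:
```python
from h import *
c,T,s=wrist();W=cloud(c,T);print(s["eef_pos"]);cv2.imwrite("pics/w6.png",c["pixels"][:,:,::-1])
q=near(W,.6,-.181,.038,.078,.095);z=np.median(q[:,2]);print("ring",circ(q),"z",z)
r=near(W,.6,-.181,.031,z-.005,z+.005);print("tilt",np.linalg.lstsq(np.c_[r[:,:2],np.ones(len(r))],r[:,2],rcond=None)[0])
print("rim",edge(W,(.6007,-.1817),.030,.069,.0735))
print("edge",edge(W,(.6007,-.1817),.033,z-.004,z+.004))
```

```text
[ 0.55366135 -0.18189146  0.26778669]
ring mec 0.6015 -0.1820 r0.0334  lsq 0.6013 -0.1819  mean 0.6023 -0.1818 n2682 z 0.0848471310248036
tilt [ 0.00144041 -0.00049124  0.08392884]Traceback (most recent call last):
  File "<stdin>", line 5, in <module>
  File "h.py", line 32, in edge
    E=np.array(E);f=least_squares(lambda p:np.hypot(*(E-p).T)-R,f,loss="soft_l1",f_scale=.0005).x
                    ~~~~~~~~~~~~~^^^^^^^^^^^^^^^^^^^^^^^^^^^^^^^^^^^^^^^^^^^^^^^^^^^^^^^^^^^^^^
    return func(*args, **kwargs)
    vector_fun = VectorFunction(
        fun_wrapped,
    ...<6 lines>...
        workers=workers
    )
    self._update_fun()
    ~~~~~~~~~~~~~~~~^^
    self.f = self.fun_wrapped(xp_copy(self.x))
             ~~~~~~~~~~~~~~~~^^^^^^^^^^^^^^^^^
    return np.atleast_1d(self.fun(x))
                         ~~~~~~~~^^^
    return self.f(x, *self.args, **self.kwargs)
           ~~~~~~^^^^^^^^^^^^^^^^^^^^^^^^^^^^^^
  File "h.py", line 32, in <lambda>
    E=np.array(E);f=least_squares(lambda p:np.hypot(*(E-p).T)-R,f,loss="soft_l1",f_scale=.0005).x
                                                      ~^~
ValueError: operands could not be broadcast together with shapes (0,) (2,)
```

View pics/w6.png

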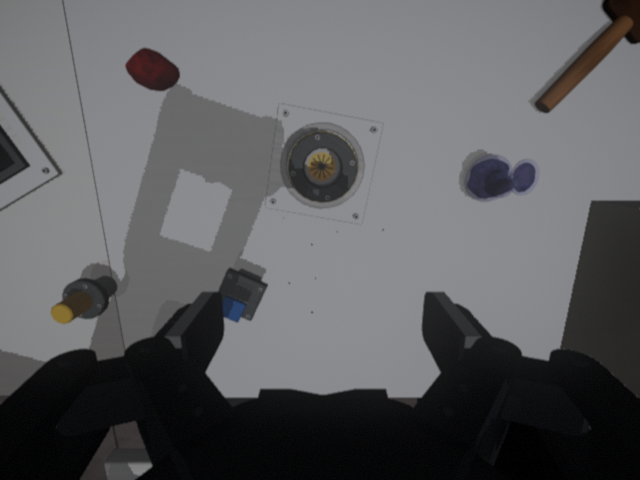

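The ring sits flat on the body at (320,165), top at 0.085. Round plunger next.

{"fn": "shift_gripper", "kwargs": {"steps": [0.085, -0.106, -0.282, 0.05, 0, 0, 0, 0.085, -0.106, -0.282, 0.05, 0, 0, 0, 0.085, -0.106, -0.282, 0.05, 0, 0, 0, 0.085, -0.106, -0.282, 0.05, 0, 0, 0, 0.085, -0.106, -0.282, 0.05, 0, 0, 0, 0.085, -0.106, -0.282, 0.05, 0, 0, 0, 0.085, -0.106, -0.282, 0.05, 0, 0, 0, 0.085, -0.106, -0.282, 0.05, 0, 0, 0, 0.085, -0.106, -0.282, 0.05, 0, 0, 0, 0.085, -0.106, -0.282, 0.05, 0, 0, 0]}}

```text
time: 18.93
eef_pos: [0.4476, 0.101, 0.2154]
tool_rot: [[1.0, 0.002, -0.002], [0.002, -1.0, -0.001], [-0.002, 0.001, -1.0]]
wrist_force: [0.3, -0.5, -0.3]
opening: 0.0847
grasp_force: 0.0
```

Run:
```python
from h import *
c,T,s=wrist();W=cloud(c,T);print(s["eef_pos"])
q=near(W,.447,.1,.03,.079,.087);print("top",circ(q),np.median(q[:,2]));q=near(W,.447,.1,.04,.044,.051);print("fl",circ(q))
```

```text
[0.44757792 0.10102182 0.2154428 ]
top mec 0.4467 0.1010 r0.0120  lsq 0.4468 0.1010  mean 0.4472 0.1011 n589 0.0819010300474795
fl mec 0.4467 0.1011 r0.0251  lsq 0.4468 0.1011  mean 0.4506 0.1010 n1368
```

{"fn": "shift_gripper", "kwargs": {"steps": [0.085, -0.002, 0, 0.04, 0, 0, 0, 0.085, -0.002, 0, 0.08, 0, 0, 0, 0.085, -0.002, 0, 0.12, 0, 0, 0, 0.085, -0.002, 0, 0.155, 0, 0, 0, 0.085, -0.002, 0, 0.163, 0, 0, 0, 0.085, -0.002, 0, 0.163, 0, 0, 0, 0.085, -0.002, 0, 0.163, 0, 0, 0]}}

```text
time: 19.57
eef_pos: [0.4465, 0.0997, 0.0541]
tool_rot: [[1.0, -0.001, -0.0], [-0.001, -1.0, -0.0], [-0.0, 0.0, -1.0]]
wrist_force: [0.4, 0.1, 0.6]
opening: 0.0848
grasp_force: 0.0
```

{"fn": "shift_gripper", "kwargs": {"steps": [0.01, 0, 0, 0, 0, 0, 0, 0.01, 0, 0, 0, 0, 0, 0, 0.01, 0, 0, 0, 0, 0, 0, 0.01, 0, 0, 0, 0, 0, 0, 0.01, 0, 0, 0, 0, 0, 0, 0.01, 0, 0, 0, 0, 0, 0, 0.01, 0, 0, 0, 0, 0, 0, 0.01, 0, 0, 0, 0, 0, 0, 0.01, 0, 0, 0, 0, 0, 0, 0.01, 0, 0, 0, 0, 0, 0], "clamp_n": 60}}

```text
time: 20.4
eef_pos: [0.4463, 0.1006, 0.0544]
tool_rot: [[1.0, -0.0, 0.001], [-0.0, -1.0, 0.0], [0.001, -0.0, -1.0]]
wrist_force: [-1.6, 0.4, 9.5]
opening: 0.0225
grasp_force: 58.3
```

{"fn": "shift_gripper", "kwargs": {"steps": [0.01, 0, 0, -0.02, 0, 0, 0, 0.01, 0, 0, -0.06, 0, 0, 0, 0.01, 0, 0, -0.1, 0, 0, 0, 0.01, 0, 0, -0.14, 0, 0, 0, 0.01, 0, 0, -0.14, 0, 0, 0, 0.01, 0, 0, -0.14, 0, 0, 0]}}

```text
time: 20.9
eef_pos: [0.447, 0.1007, 0.1956]
tool_rot: [[1.0, -0.0, 0.005], [-0.0, -1.0, 0.001], [0.005, -0.001, -1.0]]
wrist_force: [-0.4, 0.5, -2.5]
opening: 0.0223
grasp_force: 59.6
```

Run:
```python
from h import *
c,T,s=wrist();W=cloud(c,T);cv2.imwrite("pics/w7.png",c["pixels"][:,:,::-1]);e=s["eef_pos"];print(e,s["wrist_force"])
q=near(W,e[0],e[1],.03,e[2]-.02,e[2]+.04);print(q.min(0),q.max(0))
```

```text
[0.44695365 0.10070709 0.19559457] [-0.44422919  0.54472702 -2.52728159]
[0.4339413  0.07584131 0.17782144] [0.47259054 0.12531461 0.23558328]
```

View pics/w7.png

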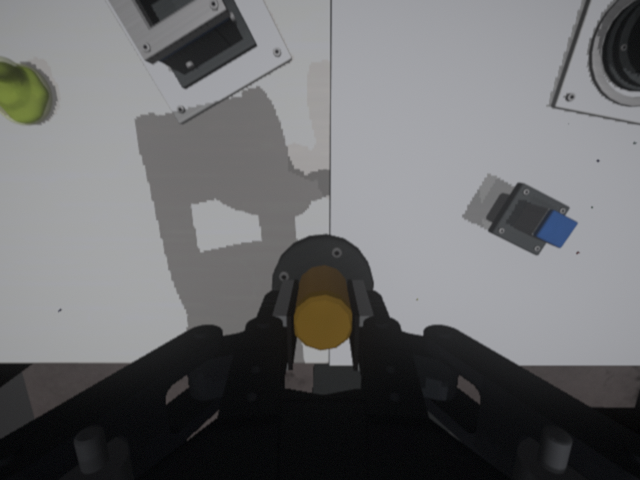

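{"fn": "shift_gripper", "kwargs": {"steps": [0.01, 0.154, 0.2825, 0, 0, 0, 0, 0.01, 0.154, 0.2825, 0, 0, 0, 0, 0.01, 0.154, 0.2825, 0, 0, 0, 0, 0.01, 0.154, 0.2825, 0, 0, 0, 0, 0.01, 0.154, 0.2825, 0, 0, 0, 0, 0.01, 0.154, 0.2825, 0, 0, 0, 0, 0.01, 0.154, 0.2825, 0, 0, 0, 0, 0.01, 0.154, 0.2825, 0, 0, 0, 0, 0.01, 0.154, 0.2825, 0, 0, 0, 0, 0.01, 0.154, 0.2825, 0, 0, 0, 0]}}

```text
time: 21.78
eef_pos: [0.5985, -0.1833, 0.1902]
tool_rot: [[1.0, -0.003, -0.004], [-0.002, -1.0, 0.001], [-0.004, -0.001, -1.0]]
wrist_force: [-0.9, 1.5, -3.7]
opening: 0.0219
grasp_force: 59.8
```

{"fn": "shift_gripper", "kwargs": {"steps": [0.01, 0, 0, 0, 0, 0, 0, 0.01, 0, 0, 0, 0, 0, 0]}}

```text
time: 21.95
eef_pos: [0.5983, -0.181, 0.1919]
tool_rot: [[1.0, 0.001, -0.003], [0.001, -1.0, 0.001], [-0.003, -0.001, -1.0]]
wrist_force: [0.4, 0.2, -2.2]
opening: 0.0224
grasp_force: 59.8
```

Run:
```python
from h import *
c,T,s=wrist();W=cloud(c,T);e=s["eef_pos"];print(e,s["wrist_force"])
z=e[2]-.0544;print("flange",edge(W,(e[0],e[1]),.025,z+.043,z+.051,50))
print("ring",edge(W,(.6014,-.1819),.033,.081,.088,50),circ(near(W,.6014,-.1819,.035,.082,.088)))
```

```text
[ 0.59825984 -0.18096371  0.19192375] [ 0.35774217  0.24166739 -2.21963602]
flange (array([ 0.5986, -0.181 ]), 26, 'res 0.0001')
ring (array([ 0.6013, -0.1817]), 26, 'res 0.0002') mec 0.6016 -0.1818 r0.0330  lsq 0.6016 -0.1818  mean 0.6143 -0.1821 n2455
```

{"fn": "shift_gripper", "kwargs": {"steps": [0.01, 0.0027, 0.0007, 0.02, 0, 0, 0, 0.01, 0.0027, 0.0007, 0.045, 0, 0, 0, 0.01, 0.0027, 0.0007, 0.045, 0, 0, 0, 0.01, 0.0027, 0.0007, 0.055, 0, 0, 0, 0.01, 0.0027, 0.0007, 0.065, 0, 0, 0, 0.01, 0.0027, 0.0007, 0.075, 0, 0, 0, 0.01, 0.0027, 0.0007, 0.084, 0, 0, 0, 0.01, 0.0027, 0.0007, 0.084, 0, 0, 0, 0.01, 0.0027, 0.0007, 0.084, 0, 0, 0]}}

```text
time: 22.75
eef_pos: [0.602, -0.1828, 0.109]
tool_rot: [[1.0, -0.0, -0.001], [-0.0, -1.0, 0.0], [-0.001, -0.0, -1.0]]
wrist_force: [0.4, -0.1, -2.6]
opening: 0.0223
grasp_force: 59.8
```

{"fn": "shift_gripper", "kwargs": {"steps": [0.01, 0, 0, 0.003, 0, 0, 0, 0.01, 0, 0, 0.006, 0, 0, 0, 0.01, 0, 0, 0.006, 0, 0, 0, 0.01, 0, 0, 0.006, 0, 0, 0]}}

```text
time: 23.08
eef_pos: [0.6023, -0.1829, 0.1035]
tool_rot: [[1.0, -0.0, 0.0], [-0.0, -1.0, 0.0], [0.0, -0.0, -1.0]]
wrist_force: [-0.3, -0.5, -2.9]
opening: 0.0222
grasp_force: 59.8
```

{"fn": "shift_gripper", "kwargs": {"steps": [0.01, 0, 0, 0.001, 0, 0, 0, 0.01, 0, 0, 0.001, 0, 0, 0, 0.05, 0, 0, 0.001, 0, 0, 0, 0.05, 0, 0, 0.001, 0, 0, 0, 0.06, 0, 0, 0, 0, 0, 0, 0.06, 0, 0, -0.03, 0, 0, 0, 0.085, 0, 0, -0.07, 0, 0, 0, 0.085, 0, 0, -0.11, 0, 0, 0, 0.085, 0, 0, -0.14, 0, 0, 0]}}

```text
time: 23.83
eef_pos: [0.603, -0.1831, 0.247]
tool_rot: [[1.0, -0.0, 0.003], [-0.0, -1.0, -0.001], [0.003, 0.001, -1.0]]
wrist_force: [1.7, -0.3, 0.4]
opening: 0.0849
grasp_force: 0.0
```

{"fn": "shift_gripper", "kwargs": {"steps": [0.085, -0.07, 0, -0.03, 0, 0, 0, 0.085, -0.07, 0, -0.03, 0, 0, 0, 0.085, -0.07, 0, -0.03, 0, 0, 0, 0.085, -0.07, 0, -0.03, 0, 0, 0]}}

```text
time: 24.17
eef_pos: [0.5318, -0.1831, 0.2752]
tool_rot: [[1.0, -0.001, 0.003], [-0.001, -1.0, -0.001], [0.003, 0.001, -1.0]]
wrist_force: [0.1, 0.4, -0.1]
opening: 0.0846
grasp_force: 0.0
```

Run:
```python
from h import *
c,T,s=wrist();W=cloud(c,T);print(s["eef_pos"],s["joints"]);cv2.imwrite("pics/w8.png",c["pixels"][:,:,::-1])
q=near(W,.6,-.181,.035,.082,.088);print("ring",edge(W,(.6014,-.1818),.033,.081,.088))
q=near(W,.6,-.181,.035,.0905,.1);print("fl",circ(q),"z",np.median(q[:,2]));q=near(W,.6,-.181,.035,.12,.14);print("top",circ(q),"z",np.median(q[:,2]))
print("ps fl",rect(near(W,.452,-.084,.045,.042,.052)));print("ps top",rect(near(W,.452,-.084,.04,.078,.088)))
```

```text
[ 0.53177048 -0.18309782  0.27520519] [-3.34288260e-01  2.14037617e-01  1.72209117e+00  3.12266046e-05
  1.20266202e+00  1.23738613e+00]
ring (array([ 0.6009, -0.1818]), 31, 'res 0.0003')
fl mec 0.6029 -0.1827 r0.0250  lsq 0.6028 -0.1827  mean 0.6032 -0.1828 n1671 z 0.09494190496729166
top mec 0.6030 -0.1828 r0.0118  lsq 0.6030 -0.1829  mean 0.6030 -0.1828 n654 z 0.12980856864001372
ps fl rect 0.4522 -0.0836 w [50.  50.3] ang 64.3  mean 0.4574 -0.0871
ps top rect 0.4523 -0.0838 w [24.  24.8] ang 64.3  mean 0.4531 -0.0844
```

View pics/w8.png

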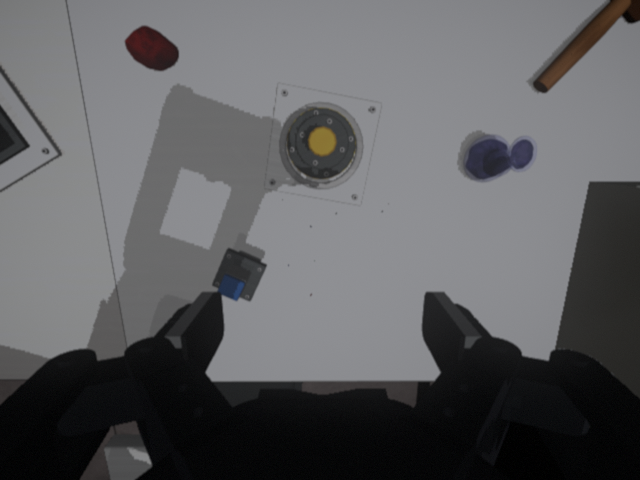

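The round plunger is seated (cap at (322,141), flange top 0.095). Square plunger next.

{"fn": "shift_gripper", "kwargs": {"steps": [0.085, -0.079, -0.0993, 0.07, 0, 0, 0.449, 0.085, -0.079, -0.0993, 0.07, 0, 0, 0.449, 0.085, -0.079, -0.0993, 0.07, 0, 0, 0.449, 0.085, -0.079, -0.0993, 0.07, 0, 0, 0.449, 0.085, -0.079, -0.0993, 0.07, 0, 0, 0.449, 0.085, -0.079, -0.0993, 0.07, 0, 0, 0.449, 0.085, -0.079, -0.0993, 0.07, 0, 0, 0.449, 0.085, -0.079, -0.0993, 0.07, 0, 0, 0.449]}}

```text
time: 24.88
eef_pos: [0.455, -0.0843, 0.204]
tool_rot: [[0.901, -0.433, 0.002], [-0.433, -0.901, -0.0], [0.002, -0.0, -1.0]]
wrist_force: [-0.4, -0.6, 0.5]
opening: 0.0849
grasp_force: 0.0
```

Run:
```python
from h import *
c,T,s=wrist();W=cloud(c,T);e=s["eef_pos"];R=s["tool_rot"];print(e)
for lo,hi in((.042,.052),(.078,.088)):
    q=near(W,.452,-.084,.045,lo,hi);print(rect(q));a=cv2.minAreaRect((q[:,:2]*1000).astype(np.float32))[0];print("tool offset",R.T@(np.array([a[0]/1000,a[1]/1000,e[2]])-e))
```

```text
[ 0.45498227 -0.08429424  0.2040318 ]
rect 0.4520 -0.0838 w [50.  49.9] ang 64.3  mean 0.4562 -0.0858
tool offset [-2.93482841e-03  8.13392321e-04 -4.78146613e-06]
rect 0.4519 -0.0837 w [23.8 24.4] ang 64.7  mean 0.4523 -0.0840
tool offset [-3.00474748e-03  7.65324528e-04 -4.87758243e-06]
```

{"fn": "shift_gripper", "kwargs": {"steps": [0.085, -0.0025, 0.0005, 0.04, 0, 0, 0, 0.085, -0.0025, 0.0005, 0.08, 0, 0, 0, 0.085, -0.0025, 0.0005, 0.12, 0, 0, 0, 0.085, -0.0025, 0.0005, 0.145, 0, 0, 0, 0.085, -0.0025, 0.0005, 0.15, 0, 0, 0, 0.085, -0.0025, 0.0005, 0.15, 0, 0, 0, 0.085, -0.0025, 0.0005, 0.15, 0, 0, 0]}}

```text
time: 25.52
eef_pos: [0.452, -0.0834, 0.0544]
tool_rot: [[0.901, -0.434, 0.001], [-0.434, -0.901, -0.0], [0.001, -0.0, -1.0]]
wrist_force: [0.5, 0.1, 0.8]
opening: 0.0854
grasp_force: 0.0
```

{"fn": "shift_gripper", "kwargs": {"steps": [0.01, 0, 0, 0, 0, 0, 0, 0.01, 0, 0, 0, 0, 0, 0, 0.01, 0, 0, 0, 0, 0, 0, 0.01, 0, 0, 0, 0, 0, 0, 0.01, 0, 0, 0, 0, 0, 0, 0.01, 0, 0, 0, 0, 0, 0, 0.01, 0, 0, 0, 0, 0, 0, 0.01, 0, 0, 0, 0, 0, 0, 0.01, 0, 0, 0, 0, 0, 0, 0.01, 0, 0, 0, 0, 0, 0], "clamp_n": 60}}

```text
time: 26.35
eef_pos: [0.4513, -0.083, 0.0542]
tool_rot: [[0.901, -0.434, 0.001], [-0.434, -0.901, -0.0], [0.001, -0.0, -1.0]]
wrist_force: [-1.3, 0.6, 9.6]
opening: 0.0229
grasp_force: 58.7
```

{"fn": "shift_gripper", "kwargs": {"steps": [0.01, 0, 0, -0.02, 0, 0, 0, 0.01, 0, 0, -0.06, 0, 0, 0, 0.01, 0, 0, -0.1, 0, 0, 0, 0.01, 0, 0, -0.14, 0, 0, 0, 0.01, 0, 0, -0.14, 0, 0, 0, 0.01, 0, 0, -0.14, 0, 0, 0]}}

```text
time: 26.85
eef_pos: [0.4521, -0.0831, 0.1955]
tool_rot: [[0.901, -0.434, 0.005], [-0.434, -0.901, -0.001], [0.005, -0.001, -1.0]]
wrist_force: [0.6, -0.3, -3.7]
opening: 0.0229
grasp_force: 60.4
```

{"fn": "shift_gripper", "kwargs": {"steps": [0.01, -0.013, -0.2856, 0, 0, 0, -0.944, 0.01, -0.013, -0.2856, 0, 0, 0, -0.944, 0.01, -0.013, -0.2856, 0, 0, 0, -0.944, 0.01, -0.013, -0.2856, 0, 0, 0, -0.944, 0.01, -0.013, -0.2856, 0, 0, 0, -0.944, 0.01, -0.013, -0.2856, 0, 0, 0, -0.944, 0.01, -0.013, -0.2856, 0, 0, 0, -0.944, 0.01, -0.013, -0.2856, 0, 0, 0, -0.944, 0.01, -0.013, -0.2856, 0, 0, 0, -0.944, 0.01, -0.013, -0.2856, 0, 0, 0, -0.944]}}

```text
time: 27.68
eef_pos: [0.5615, 0.1796, 0.1911]
tool_rot: [[0.881, 0.473, -0.004], [0.473, -0.881, -0.002], [-0.004, -0.001, -1.0]]
wrist_force: [-0.2, -0.3, -3.0]
opening: 0.0231
grasp_force: 60.9
```

{"fn": "shift_gripper", "kwargs": {"steps": [0.01, 0, 0, 0, 0, 0, 0, 0.01, 0, 0, 0, 0, 0, 0]}}

```text
time: 27.85
eef_pos: [0.5624, 0.1788, 0.1928]
tool_rot: [[0.881, 0.472, -0.001], [0.472, -0.881, -0.001], [-0.002, -0.0, -1.0]]
wrist_force: [0.4, -0.4, -1.9]
opening: 0.0231
grasp_force: 60.9
```

Run:
```python
from h import *
c,T,s=wrist();W=cloud(c,T);cv2.imwrite("pics/w9.png",c["pixels"][:,:,::-1]);e=s["eef_pos"];R=s["tool_rot"];print(e,np.degrees(np.arctan2(R[1,0],R[0,0])))
q=near(W,.617,.209,.05,.082,.088);print("sq",rect(q))
z=e[2]-.0542;q=near(W,*e[:2],.04,z+.044,z+.0495);L=(q-e)@R;print("flange tool",L.min(0),L.max(0),len(L))
q=near(W,*e[:2],.02,z+.08,z+.086);L=(q-e)@R;print("neck tool",L.min(0),L.max(0),len(L))
```

```text
[0.56239145 0.17877564 0.19276154] 28.179497971222094
sq rect 0.6161 0.2095 w [66.2 66.2] ang 27.8  mean 0.6173 0.2101
flange tool [-0.00068769 -0.0258213   0.00467597] [0.02610392 0.02442465 0.01016086] 3974
neck tool [-0.0123345  -0.01745804 -0.03176725] [ 0.01332361  0.01910392 -0.02581925] 3774
```

View pics/w9.png

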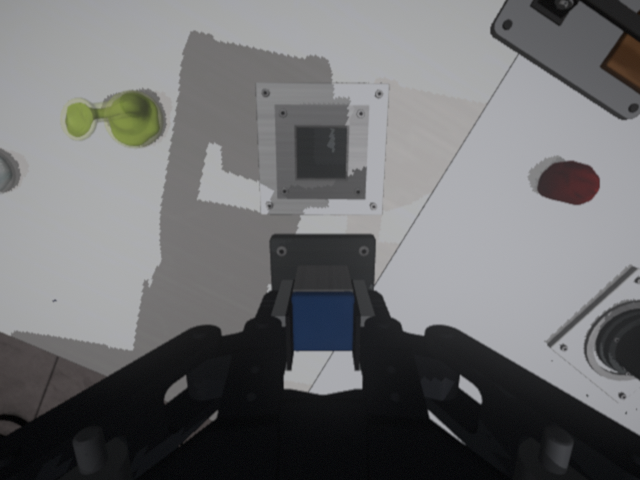

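The square plunger is held square to the mould opening at (321,152), and its flange is visible at (270-375,235-290). I'll move over it now.

{"fn": "shift_gripper", "kwargs": {"steps": [0.01, 0.03, -0.001, 0, 0, 0, 0.006, 0.01, 0.061, -0.001, 0, 0, 0, 0.006, 0.01, 0.061, -0.001, 0, 0, 0, 0.006, 0.01, 0.061, -0.001, 0, 0, 0, 0.006, 0.01, 0.061, -0.001, 0.03, 0, 0, 0.006, 0.01, 0.061, -0.001, 0.03, 0, 0, 0.006, 0.01, 0.061, -0.001, 0.03, 0, 0, 0.006]}}

```text
time: 28.48
eef_pos: [0.6142, 0.2085, 0.1622]
tool_rot: [[0.883, 0.469, -0.004], [0.469, -0.883, -0.002], [-0.005, -0.001, -1.0]]
wrist_force: [1.2, 0.8, -2.0]
opening: 0.0228
grasp_force: 60.6
```

Run:
```python
from h import *
c,T,s=wrist();W=cloud(c,T);e=s["eef_pos"];R=s["tool_rot"];print(e)
q=near(W,.616,.2095,.05,.082,.088);L=(q-e)@R;L=L[abs(L[:,1])<.04];print("plate tool max x %.4f  y %.4f %.4f"%(np.percentile(L[:,0],99.7),*np.percentile(L[:,1],[.3,99.7])))
z=e[2]-.0542;q=near(W,*e[:2],.04,z+.044,z+.0495);L=(q-e)@R;L=L[L[:,0]>.015];print("flange max x %.4f y %.4f %.4f"%(np.percentile(L[:,0],99.7),*np.percentile(L[:,1],[.3,99.7])))
```

```text
[0.61422146 0.20851812 0.16217115]
plate tool max x 0.0355  y -0.0326 0.0331
flange max x 0.0259 y -0.0253 0.0240
```

{"fn": "shift_gripper", "kwargs": {"steps": [0.01, 0.0013, 0.0008, 0, 0, 0, 0, 0.01, 0.0013, 0.0008, 0.015, 0, 0, 0, 0.01, 0.0013, 0.0008, 0.025, 0, 0, 0, 0.01, 0.0013, 0.0008, 0.035, 0, 0, 0, 0.01, 0.0013, 0.0008, 0.045, 0, 0, 0, 0.01, 0.0013, 0.0008, 0.055, 0, 0, 0, 0.01, 0.0013, 0.0008, 0.055, 0, 0, 0, 0.01, 0.0013, 0.0008, 0.055, 0, 0, 0]}}

```text
time: 29.2
eef_pos: [0.6174, 0.2096, 0.1076]
tool_rot: [[0.883, 0.47, -0.002], [0.47, -0.883, -0.001], [-0.002, -0.0, -1.0]]
wrist_force: [0.9, -0.4, -0.9]
opening: 0.0231
grasp_force: 60.8
```

{"fn": "shift_gripper", "kwargs": {"steps": [0.01, 0, 0, 0.0025, 0, 0, 0, 0.01, 0, 0, 0.0045, 0, 0, 0, 0.01, 0, 0, 0.0045, 0, 0, 0, 0.01, 0, 0, 0.0045, 0, 0, 0]}}

```text
time: 29.53
eef_pos: [0.618, 0.2098, 0.1042]
tool_rot: [[0.883, 0.47, 0.0], [0.47, -0.883, 0.0], [0.0, 0.0, -1.0]]
wrist_force: [0.0, 0.4, -2.0]
opening: 0.0229
grasp_force: 60.9
```

{"fn": "shift_gripper", "kwargs": {"steps": [0.05, 0, 0, 0, 0, 0, 0, 0.05, 0, 0, 0, 0, 0, 0, 0.06, 0, 0, 0, 0, 0, 0, 0.06, 0, 0, -0.03, 0, 0, 0, 0.06, 0, 0, -0.07, 0, 0, 0, 0.085, 0, 0, -0.11, 0, 0, 0, 0.085, 0, 0, -0.14, 0, 0, 0, 0.085, -0.03, 0, -0.17, 0, 0, 0, 0.085, -0.07, 0, -0.17, 0, 0, 0, 0.085, -0.07, 0, -0.17, 0, 0, 0]}}

```text
time: 30.37
eef_pos: [0.5509, 0.1744, 0.2752]
tool_rot: [[0.883, 0.469, -0.002], [0.469, -0.883, -0.001], [-0.002, 0.0, -1.0]]
wrist_force: [0.0, 1.3, -0.9]
opening: 0.0851
grasp_force: 0.0
```

Run:
```python
from h import *
c,T,s=wrist();W=cloud(c,T);e=s["eef_pos"];print(e);cv2.imwrite("pics/w10.png",c["pixels"][:,:,::-1])
q=near(W,.616,.2095,.05,.082,.088);print("plate",rect(q))
for lo,hi in((.09,.1),(.12,.14)): q=near(W,.616,.2095,.04,lo,hi);print(rect(q),"z",np.median(q[:,2]))
c=ctrl.camera("top");W=cloud(c)
for n,(x,y) in dict(stack=(.605,-.182),sq=(.619,.211)).items():
    for lo,hi in((.09,.1),(.12,.14)):q=near(W,x,y,.045,lo,hi);print(n,circ(q),np.median(q[:,2]))
c0=np.load("pics/top0.npz")["pixels"].astype(int)
for n,(u,v) in dict(red=(324,200),blue=(470,246),lime=(173,249)).items():print(n,abs(c["pixels"].astype(int)-c0)[v-20:v+20,u-20:u+20].mean())
```

```text
[0.55090462 0.1744303  0.27522262]
plate rect 0.6160 0.2094 w [65.7 66.2] ang 28.0  mean 0.6131 0.2078
rect 0.6184 0.2109 w [49.4 50. ] ang 27.9  mean 0.6185 0.2109 z 0.09493371049414878
rect 0.6183 0.2109 w [23.8 23.6] ang 28.8  mean 0.6185 0.2107 z 0.12984731590381487
stack mec 0.6062 -0.1787 r0.0257  lsq 0.6064 -0.1794  mean 0.6044 -0.1774 n218 0.09502884239965259
stack mec 0.6058 -0.1805 r0.0121  lsq 0.6059 -0.1800  mean 0.6054 -0.1795 n85 0.13038711214250848Traceback (most recent call last):
  File "<stdin>", line 7, in <module>
  File "h.py", line 19, in circ
    h=cv2.convexHull(q).reshape(-1,2);A=np.c_[2*h,np.ones(len(h))];s=np.linalg.lstsq(A,(h**2).sum(1),rcond=None)[0]
      ^^^^^^^^^^^^^^^^^^^^^^^^^
AttributeError: 'NoneType' object has no attribute 'reshape'
```

View pics/w10.png

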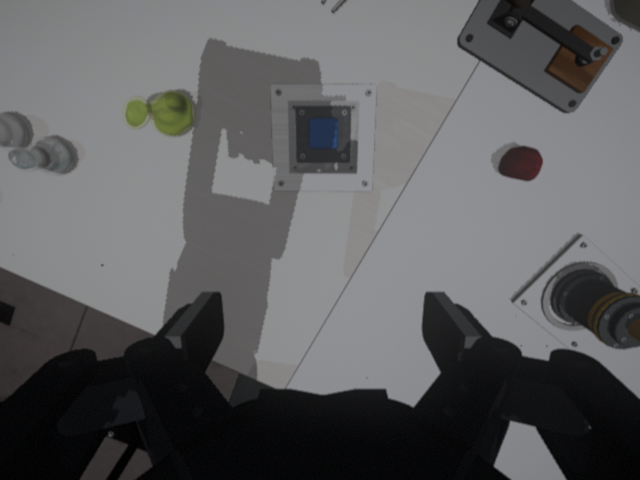

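Both plungers are home: the square one at (323,132) has its flange top at 0.095 and is 2.8 mm off centre (limit 6). The glass is standing. I'll let the arm settle and hand in.

{"fn": "shift_gripper", "kwargs": {"steps": [0.085, 0, 0, 0, 0, 0, 0, 0.085, 0, 0, 0, 0, 0, 0, 0.085, 0, 0, 0, 0, 0, 0]}}

```text
time: 30.72
eef_pos: [0.5568, 0.1773, 0.2735]
tool_rot: [[0.883, 0.47, -0.0], [0.47, -0.883, 0.0], [-0.0, -0.0, -1.0]]
wrist_force: [0.8, -0.5, -0.4]
opening: 0.0848
grasp_force: 0.0
```

```bash
python3 -c "
from bench import ctrl;print(ctrl.close_job())"
```

```text
the job is handed in; nothing more can be done
None
```

Both moulds are assembled and the job is handed in at 30.7 s; the pictures show every part fully seated and the glass untouched, though the hand-in returned no verdict.

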